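# Find the loose bench socket and hold its lid up

### The job

One of the three sockets in the bench outlet trunking has come loose and gives under a push, though it looks just like the others. Tap the shut lids from above to find it, then lift that socket's sprung lid to about 70 degrees and finish holding it there with the fingers so that its screws can be reached. Leave the lids of the two firm sockets shut and do not disturb the flask, jar and screwdriver.

Things in the scene. Friction and masses are not known exactly. Their poses are not given: they have to be found in the camera images.
- trunking: White outlet trunking screwed to the bench, 96 mm deep (x), 302 mm long (y), 52 mm high; origin: centre of its underside. Three identical sockets face up in a row along y, 86 mm apart, each in an 84 x 84 x 8 mm white frame (top 60 mm above the bench) and under a grey sprung lid. x runs from the lids' thumb lips to their hinges, z up.
- lid_place_left (a point): Centre of the top of the shut lid at the left (+y) end, 80.5 mm above the bench; axes as the trunking's. Lid: flat, 54 x 54 mm, 12 mm thick; lip in front 28 mm wide, 5 mm thick, flush with the top, 11 mm out. Hinge pin along y, 31 mm from here along +x and 6.5 mm lower. Lid sides overhang the 48 mm wide insert; 8.5 mm free between rim and frame; 32 mm between neighbouring lids.
- lid_place_middle (a point): the same point of the middle socket's shut lid
- lid_place_right (a point): the same point of the right (-y) end socket's shut lid
- insert_a (a joint): How far socket a's insert is pushed down, m; 0 at rest. Letters a, b, c name the sockets (insert and lid alike), but which letter sits at which place changes from start to start. A firm insert moves under 0.5 mm. The loose one goes down 5 mm with its lid (starts at about 2 N, bottoms at about 5 N); its gasket raises it again when let go.
- insert_b (a joint): the same for socket b
- insert_c (a joint): the same for socket c
- lid_a (a joint): opening angle of socket a's lid, rad: 0 shut, stop at 1.5. A spring shuts it from any angle (about 1 N at the front edge), so it must be held. The front edge rises and swings towards the hinge.
- lid_b (a joint): the same for socket b's lid
- lid_c (a joint): the same for socket c's lid
- flask_center (a point): bystander: glass conical flask, 68 mm across the foot, 94 mm tall, standing beyond the trunking; point half-way up
- jar_center (a point): bystander: small amber jar, 54 mm across, 62 mm tall, standing beside the trunking; point half-way up
- screwdriver_grip (a point): bystander: screwdriver 190 mm long lying on the bench beyond the trunking; point at the middle of its handle

How it is judged (in metres and radians):
On the way:
1. the loose socket is tapped down through its shut lid and gives by 2.5 mm or more (value of joint insert_c above 0.0025 m and value of joint lid_c below 0.15 rad and contact force between the fingers and anything else above 0.5 N), for 0.05 s.
At the end, for the whole second after the job is handed in: The loose socket's lid is held still by the fingers (contact over 0.3 N) at more than 0.95 rad (54 degrees) open; the other two lids are shut (under 0.1 rad) (value of joint lid_c above 0.95 rad and velocity of joint lid_c between -0.2 and 0.2 rad/s and contact force between the fingers and lid_c above 0.3 N and value of joint each of lid_a, lid_b below 0.1 rad); the arm keeps its last pose, push and grip.
It fails at once if the lid of a firm socket is lifted (over 0.25 rad) (value of joint any of lid_a, lid_b above 0.25 rad).
It fails at once if the flask, jar or screwdriver is shifted by more than 30 mm (distance of any of flask_center, jar_center, screwdriver_grip from where it was at the start of the episode above 0.03 m).
It also fails if it takes over 54 s, if anything falls off the work surface, if the arm or the gripper's body presses on something with over 40 N, if the wrist force passes 120 N, or if a joint passes its speed limit or range.

### The arm

A 6-joint arm with a two-finger parallel gripper is mounted at the origin on the work surface. World frame = base frame: x ahead of the robot, y to its left, z up, the work surface at z = 0. Lengths are in mm, angles in rad, forces in N, time in s.
With the tool pointing down it reaches from about 350 to 875 mm from the base axis. Payload 4.2 kg.
Tool frame: the origin (TCP) lies midway between the tips of the shut fingers; the grasp point (between the pads) lies 19 mm behind it (arm.tcp_to_grasp is the distance from the TCP to the grasp point, in mm); z points along the fingers, y is the line along which they close (so a half turn about z gives the same grasp; the last joint's range is limited). The gripper opens to 85 mm and grips with 20 to 120 N. Pads are 22 mm wide; open, the fingers measure 114 mm over their backs; the gripper's body (76 mm by 85 mm) begins 54 mm behind the grasp point. The pads swing forward as they close: fully open they stand 13 mm farther back than shut.
Start: joints at [-1.04, 0.385, 0.008, 0, -1.194, -0.259], TCP at [167.808, -602.03, 231.312] pointing down, gripper open.
Joint ranges: [-3.14, 3.14], [-1.21, 2.06], [-1.07, 1.41], [-3.16, 2.05], [-2.99, -0.16], [-3.1, 3.1]. Speed limits (rad/s): [2.79, 2.79, 3.14, 3.14, 3.14, 3.14].

### API

Orientations are given as a unit quaternion [x, y, z, w].
In Python, from bench import arm, imaging, job, models gives the robot as it stands.
- The arm moves only by the tool arm_command, never from a script. Its argument "rows" is a list of rows, each an object with "grip": the opening, from 0 (shut) to 1 (fully open); "linear": the shift along the tool's x, y, z in mm, a list of three; "rot": the turn, a rotation vector about the tool's x, y, z in rad, a list of three. In form: [{"grip": grip, "linear": [tx, ty, tz], "rot": [rx, ry, rz]}, ...]. A call has 1 to 10 rows; each row is the pose to reach, as a shift and turn from the pose commanded when the call began, along the tool's axes at that moment; what a row does not reach only later rows make up. A row lasts 1/8 s, in which the tool goes at most 62.5 mm and 10.7 degrees, less where a joint would pass 70% of its speed; a pose out of reach is approached as far as the arm can. A call with a gripper value outside its range is refused whole. The fingers move at their own pace and stop on an object; the grip force is fixed at half the most. Time passes only in rows, so rows that repeat a pose let the fingers close. It gives the time, the measured TCP pose, the force, the opening and the grip force at its end, in the units of the state.
- arm.read_state(): the state, without advancing time (a new reading comes with each control period).
- imaging.get_image(name): name is "scene" or "top" or "wrist"; returns a dict with "frame" (384x512x3 uint8, red, green, blue), "fx", "fy", "cx", "cy" (pixels), "k1" (the pictures are not rectified: a ray, as slopes to the right and down, at radius r is drawn at 1 + k1 r^2 times it, then the intrinsics apply), "extrinsics" (4x4, takes a point from world to camera coordinates); the wrist camera has in their place "T_tool_cam" (4x4, takes a point from camera to tool coordinates, whose origin is the TCP and whose axes are the flange's). Camera axes: x right, y down, z forward; pixel columns grow to the right and rows downward; lengths in mm; the calibration is good to about 2 mm. A picture is of the moment at which its call begins: read the wrist's pose just before it. There is no depth.
- job.job_done(): hands the job in; it is judged then, once.
Trained networks look in a picture, given as the dict that the camera call returned (one of the last four; its "shot" number tells which), for a name from the list of things; names that differ only in an ending like _2 or _b are one class to them, and where a whole thing is asked for, a point or a joint stands for the part that bears it (a point fixed in the world has none). Each returns a list of dicts, best first, with "score" (0 to 1); they miss things now and then, are a little off and sometimes report something else, mostly with a low value. They report only what shows in the picture. A call takes as long as a camera call.
- models.spot_in(picture, query): "rect" ([left, top, right, bottom] in pixels, round what is visible of it).
- models.tip_of(picture, query): "pixel" ([column, row] in pixels: a listed point, or the origin of a listed thing).
The state is a dict: "clock": time; "joints": joint angles; "joint_vel": joint speeds; "joint_efforts": joint torques, N m; "position": TCP position; "ee_rot": TCP orientation; "contact_force": force on the tool from outside, world axes, zero at the start; "wrist_torque": the same for the moment, N m; "gripper_width": finger opening in mm; "grasp_force": force on a finger pad.
Only numpy, scipy, OpenCV 4.12 (cv2) and the standard library are available. Lean on these libraries where they do the work, as an engineer would, in place of code of your own. Each camera call takes 0.05 s, during which the arm holds its last target. There are 200 camera calls.

## Working session

There is one attempt and no reset: what is moved stays moved. The work goes in short steps, Python scripts to look and compute and a tool call to move; the robot and the scene stay as the last step left them, time stands still between calls to the robot, and variables do not carry over. Pictures are saved under pics/ and viewed, at most 10 in all, crops included, and the job is handed in when it is done.

Besides the shell and the picture viewer there is one more tool, called after "Request:" as name(argument=value, ...), one argument or row to a line, values as JSON. arm_command: Moves the arm, as the interface text tells. Its arguments: {"type":"object","properties":{"rows":{"type":"array"}},"required":["rows"]}

```bash
mkdir -p pics; cat > h.py <<'E'
import numpy as np, cv2
from scipy.spatial.transform import Rotation as R
from bench import arm, imaging, job, models
def ray(p,px,st=None):
    K=np.array([[p['fx'],0,p['cx']],[0,p['fy'],p['cy']],[0,0,1]],float)
    d=np.array([(px[0]-p['cx'])/p['fx'],(px[1]-p['cy'])/p['fy']]);u=d.copy()
    for _ in range(20): u=d/(1+p['k1']*(u@u))
    v=np.array([u[0],u[1],1.])
    if 'extrinsics' in p:
        E=np.array(p['extrinsics']);return -E[:3,:3].T@E[:3,3],E[:3,:3].T@v
    T=np.array(p['T_tool_cam']);Rt=R.from_quat(st['ee_rot']).as_matrix()
    return Rt@T[:3,3]+np.array(st['position']),Rt@T[:3,:3]@v
def onz(p,px,z,st=None):
    o,d=ray(p,px,st);return o+d*(z-o[2])/d[2]
def save(p,n): cv2.imwrite('pics/'+n,p['frame'][:,:,::-1])
E
python3 - <<'E'
from h import *
s=arm.read_state();print(s)
for c in ('top','scene'):
    p=imaging.get_image(c);save(p,c+'0.png')
    for q,z in (('lid_place_left',80.5),('lid_place_middle',80.5),('lid_place_right',80.5),('flask_center',47),('jar_center',31),('screwdriver_grip',12),('trunking',0)):
        for r in models.tip_of(p,q)[:2]: print(c,q,round(r['score'],2),np.round(r['pixel']),np.round(onz(p,r['pixel'],z),1))
E
```

```text
{'clock': 0.0, 'joints': array([-1.04039654e+00,  3.85535451e-01,  6.63522328e-03, -5.24244549e-04,
       -1.19399675e+00, -2.58590001e-01]), 'joint_vel': array([-0.00021234,  0.00123232,  0.00013874,  0.00150273,  0.00056503,
        0.00111894]), 'joint_efforts': array([ 9.38982976e-05, -3.92289591e+01,  1.88405800e+01,  4.18631405e+00,
       -4.62918411e-03, -1.09421272e-06]), 'position': array([ 167.65933978, -601.48589959,  230.2342549 ]), 'ee_rot': array([-1.35391023e-01,  9.90791657e-01,  1.06328803e-03, -1.78764779e-04]), 'contact_force': array([ 1.03946182, -0.0401303 , -0.17285963]), 'wrist_torque': array([-0.00812009,  0.00093118,  0.02650336]), 'grasp_force': 0.0, 'gripper_width': 85.67137617553881}
top flask_center 0.97 [232. 163.] [683.3  -2.3  47. ]
top jar_center 0.87 [372. 263.] [ 450.3 -319.6   31. ]
top screwdriver_grip 0.6 [325. 196.] [ 610.1 -220.6   12. ]
scene lid_place_left 0.94 [263. 150.] [547.3  23.8  80.5]
scene flask_center 0.83 [296. 196.] [684.8   7.1  47. ]
scene jar_center 0.75 [132. 213.] [ 446.8 -318.4   31. ]
scene screwdriver_grip 0.65 [200. 238.] [ 602.2 -230.9   12. ]
scene trunking 0.66 [234. 183.] [533.8 -63.4   0. ]
```

View pics/top0.png

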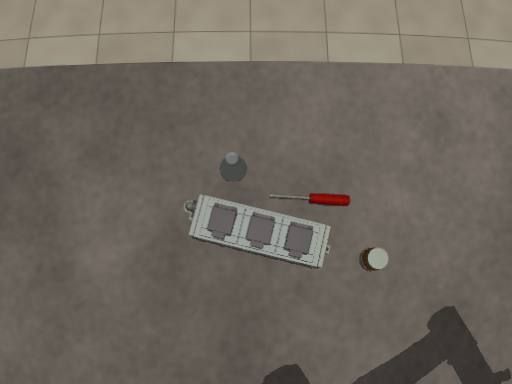

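View pics/scene0.png

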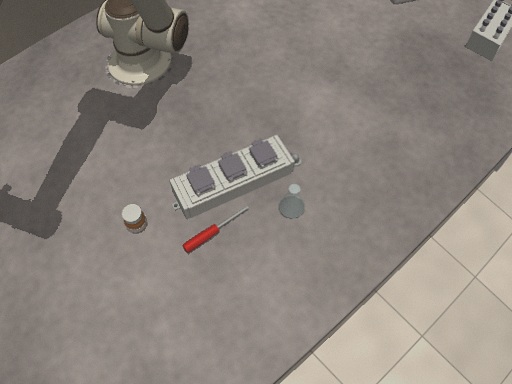

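The top picture shows the trunking with its lids at about (222,219), (260,229) and (299,238). The lips face the robot (image bottom), the flask is at (233,168), the screwdriver at (325,198) and the jar at (375,259). The scene view agrees.

```bash
cat >> h.py <<'E'
def to(pos,yaw,tilt=0,st=None):
    """shift (mm) and rotvec in tool axes from the measured pose to: TCP pos, tool down, tool y along trunking y (yaw), tilt"""
    st=st or arm.read_state()
    R0=R.from_quat(st['ee_rot'])
    best=None
    for s in (1,-1):
        # tool z down; tool y = s*trunking y
        y=s*np.array([-np.sin(yaw),np.cos(yaw),0]);z=np.array([0,0,-1.]);x=np.cross(y,z)
        T=R.from_rotvec(tilt*np.array([-np.sin(yaw),np.cos(yaw),0]))*R.from_matrix(np.c_[x,y,z])
        rv=(R0.inv()*T).as_rotvec()
        if best is None or np.linalg.norm(rv)<np.linalg.norm(best): best=rv
    return np.round(R0.inv().apply(np.array(pos)-st['position']),1),np.round(best,3)
E
python3 - <<'E'
from h import *
p=imaging.get_image('top')
L=[onz(p,q,80.5)[:2] for q in ((222,219),(260,229),(299,238))]
print(np.round(L,1))
d=L[0]-L[2];yaw=np.arctan2(-d[0],d[1]);print('yaw',yaw,np.linalg.norm(d))
m=np.mean(L,0);print(to([m[0]-40*np.cos(yaw),m[1]-40*np.sin(yaw),260],yaw)); print(arm.read_state()['position'],np.array(imaging.get_image('wrist')['T_tool_cam']))
E
```

```text
[[ 549.    18.6]
 [ 526.4  -63.4]
 [ 505.9 -147.5]]
yaw -0.2536541218299597 171.65344573475554
(array([-455.9,  441.8,  -28.7]), array([-0.   ,  0.   ,  0.525]))
[ 167.80552726 -602.02826046  231.33697218] [[-4.90971685e-04 -9.46857248e-01 -3.21653712e-01  8.29318141e+01]
 [ 9.99999178e-01 -8.45865456e-04  9.63590796e-04 -1.90946003e+00]
 [-1.18445869e-03 -3.21652975e-01  9.46856885e-01 -1.42255369e+02]
 [ 0.00000000e+00  0.00000000e+00  0.00000000e+00  1.00000000e+00]]
```

Request:
arm_command(
  rows=[
    {"grip": 0, "linear": [-50, 49, -3], "rot": [0, 0, 0.06]},
    {"grip": 0, "linear": [-100, 97, -6], "rot": [0, 0, 0.12]},
    {"grip": 0, "linear": [-150, 145, -10], "rot": [0, 0, 0.18]},
    {"grip": 0, "linear": [-200, 194, -13], "rot": [0, 0, 0.24]},
    {"grip": 0, "linear": [-250, 242, -16], "rot": [0, 0, 0.3]},
    {"grip": 0, "linear": [-300, 291, -19], "rot": [0, 0, 0.36]},
    {"grip": 0, "linear": [-345, 334, -22], "rot": [0, 0, 0.42]},
    {"grip": 0, "linear": [-390, 378, -25], "rot": [0, 0, 0.47]},
    {"grip": 0, "linear": [-425, 412, -27], "rot": [0, 0, 0.525]},
    {"grip": 0, "linear": [-456, 442, -29], "rot": [0, 0, 0.525]},
  ],
)

```text
clock: 2.15
position: [483.7, -61.1, 260.4]
ee_rot: [0.126, 0.992, 0.0, 0.001]
contact_force: [1.4, -1.0, -0.5]
gripper_width: -0.1
grasp_force: 0.0
```

Request:
arm_command(
  rows=[
    {"grip": 0, "linear": [0, 0, 0], "rot": [0, 0, 0]},
    {"grip": 0, "linear": [0, 0, 0], "rot": [0, 0, 0]},
    {"grip": 0, "linear": [0, 0, 0], "rot": [0, 0, 0]},
  ],
)

```text
clock: 2.52
position: [482.4, -64.0, 259.9]
ee_rot: [0.127, 0.992, -0.0, -0.0]
contact_force: [0.1, 1.4, 0.0]
gripper_width: 0.4
grasp_force: 0.0
```

```bash
python3 - <<'E'
from h import *
s=arm.read_state();p=imaging.get_image('wrist');save(p,'w1.png')
print(s['position'],s['ee_rot'],s['contact_force'])
for q in ('lid_place_left','lid_place_middle','lid_place_right'):
    for r in models.tip_of(p,q)[:2]: print(q,round(r['score'],2),np.round(r['pixel']),np.round(onz(p,r['pixel'],80.5,s),1))
E
```

```text
[482.38910108 -64.02003292 259.86483984] [ 1.27016737e-01  9.91900570e-01 -3.33112692e-05 -8.39502469e-05] [0.11339498 1.40470515 0.03270069]
lid_place_right 0.18 [ 50. 200.] [ 455.9 -290.1   80.5]
```

View pics/w1.png

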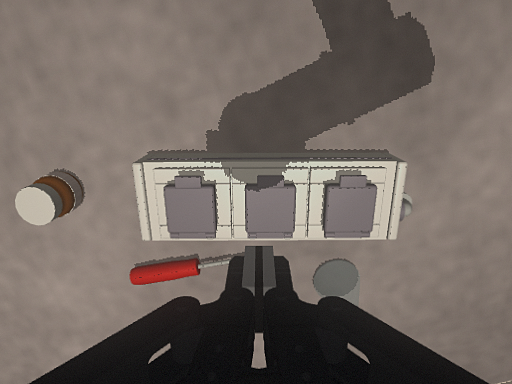

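The wrist view shows the three lid tops: right socket around (191,210), middle (270,210), left (349,210), with the lips upwards towards the robot.

```bash
python3 - <<'E'
from h import *
s=arm.read_state();p=imaging.get_image('wrist')
def P(q): return np.round(onz(p,q,80.5,s)[:2],1)
for q in ((191,210),(270,210),(349,210),(167,187),(215,187),(165,236),(217,236),(247,185),(293,185),(326,184),(374,184),(324,236),(376,236)): print(q,P(q))
g=cv2.resize(p['frame'][140:250,120:420],None,fx=2.6,fy=2.6,interpolation=cv2.INTER_CUBIC);cv2.imwrite('pics/c1.png',g[:,:,::-1])
E
```

```text
(191, 210) [ 505.4 -145.6]
(270, 210) [526.6 -64.2]
(349, 210) [548.   17.5]
(167, 187) [ 474.6 -161.8]
(215, 187) [ 487.3 -113.3]
(165, 236) [ 527.2 -183.2]
(217, 236) [ 541.6 -127.7]
(247, 185) [493.6 -80.6]
(293, 185) [505.7 -34.4]
(326, 184) [513.3  -1. ]
(374, 184) [525.9  47.7]
(324, 236) [571.3 -14.2]
(376, 236) [586.1  41.5]
```

View pics/c1.png

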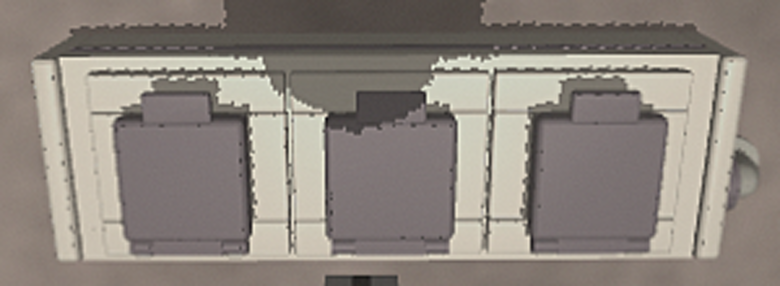

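Lids estimated at left (548,18), middle (526.5,−64), right (505.5,−146.5), consistent in both cameras. Now I'll go above the middle lid.

```bash
python3 - <<'E'
from h import *
for _ in range(3):
    s=arm.read_state();print(s['position'],s['ee_rot'],s['contact_force']);imaging.get_image('top')
print(to([526.5,-64,100],-.254))
E
```

```text
[482.72228577 -63.81667314 259.96307006] [1.26940763e-01 9.91910293e-01 2.39377561e-05 1.16592773e-04] [-0.31727546 -0.32452538 -0.27610615]
[482.76316499 -63.66688318 259.93803306] [1.26826441e-01 9.91924918e-01 4.43808168e-05 8.95338092e-05] [ 0.0826614  -0.36651244  0.08410352]
[482.83534169 -63.53210467 259.92306915] [1.26685782e-01 9.91942894e-01 3.26712101e-05 7.85061243e-05] [-0.44025468  0.33907966 -0.17557094]
(array([-42.3,  10.4, 159.9]), array([0., 0., 0.]))
```

Request:
arm_command(
  rows=[
    {"grip": 0, "linear": [-20, 5, 50], "rot": [0, 0, 0]},
    {"grip": 0, "linear": [-42, 10, 100], "rot": [0, 0, 0]},
    {"grip": 0, "linear": [-42, 10, 140], "rot": [0, 0, 0]},
    {"grip": 0, "linear": [-42, 10, 160], "rot": [0, 0, 0]},
    {"grip": 0, "linear": [-42, 10, 160], "rot": [0, 0, 0]},
    {"grip": 0, "linear": [-42, 10, 160], "rot": [0, 0, 0]},
    {"grip": 0, "linear": [-42, 10, 160], "rot": [0, 0, 0]},
    {"grip": 0, "linear": [-42, 10, 160], "rot": [0, 0, 0]},
  ],
)

```text
clock: 3.92
position: [526.7, -63.8, 100.9]
ee_rot: [0.126, 0.992, 0.0, 0.001]
contact_force: [-0.2, -0.0, -0.0]
gripper_width: -0.2
grasp_force: 0.0
```

```bash
python3 - <<'E'
from h import *
for _ in range(3):
    s=arm.read_state();print(s['position'],s['ee_rot'],s['contact_force']);imaging.get_image('top')
p=imaging.get_image('wrist');save(p,'w2.png')
print(to([526.5,-64,86],-.254))
E
```

```text
[526.6636321  -63.83409722 100.85073093] [1.26213485e-01 9.92002547e-01 3.04668983e-04 1.00514883e-03] [-0.18755755 -0.0122653  -0.01612033]
[526.52088613 -63.85876532 100.64792292] [1.26253368e-01 9.91997675e-01 2.46183900e-04 7.99401868e-04] [-0.53734907  0.72731397  1.25815144]
[526.4061397  -63.88253182 100.47187641] [1.26244807e-01 9.91998927e-01 1.75539977e-04 5.88439653e-04] [-0.09974975 -0.83047869 -0.02951955]
(array([-0.3, -0. , 14.2]), array([0.   , 0.001, 0.001]))
```

View pics/w2.png

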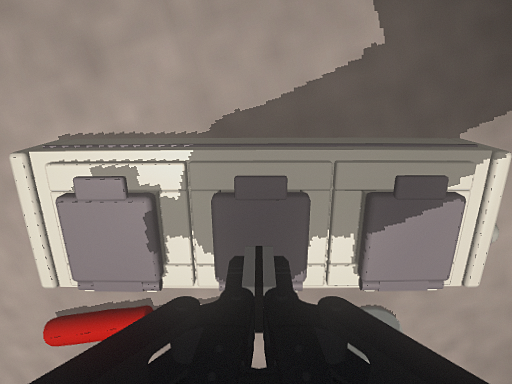

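The fingers (tips at (258,248)) stand over the middle lid (cols 213–308, rows 192–283). Tap.

Request:
arm_command(
  rows=[
    {"grip": 0, "linear": [0, 0, 10], "rot": [0, 0, 0]},
    {"grip": 0, "linear": [0, 0, 17], "rot": [0, 0, 0]},
    {"grip": 0, "linear": [0, 0, 19], "rot": [0, 0, 0]},
    {"grip": 0, "linear": [0, 0, 21], "rot": [0, 0, 0]},
    {"grip": 0, "linear": [0, 0, 22], "rot": [0, 0, 0]},
    {"grip": 0, "linear": [0, 0, 22], "rot": [0, 0, 0]},
    {"grip": 0, "linear": [0, 0, 22], "rot": [0, 0, 0]},
  ],
)

```text
clock: 5.0
position: [526.1, -64.0, 78.0]
ee_rot: [0.126, 0.992, -0.0, 0.0]
contact_force: [-2.0, -0.6, 2.5]
gripper_width: 0.1
grasp_force: 1.6
```

Request:
arm_command(
  rows=[
    {"grip": 0, "linear": [0, 0, 1], "rot": [0, 0, 0]},
    {"grip": 0, "linear": [0, 0, 1], "rot": [0, 0, 0]},
  ],
)

```text
clock: 5.25
position: [526.2, -64.0, 76.9]
ee_rot: [0.126, 0.992, -0.0, 0.0]
contact_force: [-2.2, -0.5, 3.8]
gripper_width: -0.2
grasp_force: 1.8
```

Request:
arm_command(
  rows=[
    {"grip": 0, "linear": [0, 0, 1], "rot": [0, 0, 0]},
    {"grip": 0, "linear": [0, 0, 1], "rot": [0, 0, 0]},
  ],
)

```text
clock: 5.5
position: [526.2, -64.0, 75.8]
ee_rot: [0.126, 0.992, -0.0, -0.0]
contact_force: [-2.3, -1.2, 3.7]
gripper_width: -0.0
grasp_force: 2.0
```

Request:
arm_command(
  rows=[
    {"grip": 0, "linear": [0, 0, 1], "rot": [0, 0, 0]},
    {"grip": 0, "linear": [0, 0, 1], "rot": [0, 0, 0]},
    {"grip": 0, "linear": [0, 0, 1], "rot": [0, 0, 0]},
  ],
)

```text
clock: 5.88
position: [526.2, -64.0, 75.3]
ee_rot: [0.126, 0.992, -0.0, 0.0]
contact_force: [-3.8, -0.2, 7.2]
gripper_width: 0.1
grasp_force: 3.4
```

Request:
arm_command(
  rows=[
    {"grip": 0, "linear": [0, 0, 1], "rot": [0, 0, 0]},
    {"grip": 0, "linear": [0, 0, 1], "rot": [0, 0, 0]},
    {"grip": 0, "linear": [0, 0, 1], "rot": [0, 0, 0]},
  ],
)

```text
clock: 6.25
position: [526.2, -64.0, 75.0]
ee_rot: [0.126, 0.992, -0.0, 0.0]
contact_force: [-4.5, 0.3, 11.1]
gripper_width: -0.3
grasp_force: 5.6
```

The middle socket gives (bottoms at z≈75, about 5 mm travel). Raise, open to about 70 mm and move over the front part of its lid.

Request:
arm_command(
  rows=[
    {"grip": 0, "linear": [0, 0, -20], "rot": [0, 0, 0]},
    {"grip": 0.82, "linear": [7, 0, -45], "rot": [0, 0, 0]},
    {"grip": 0.82, "linear": [14, 0, -45], "rot": [0, 0, 0]},
    {"grip": 0.82, "linear": [14, 0, -45], "rot": [0, 0, 0]},
    {"grip": 0.82, "linear": [14, 0, -45], "rot": [0, 0, 0]},
    {"grip": 0.82, "linear": [14, 0, -45], "rot": [0, 0, 0]},
    {"grip": 0.82, "linear": [14, 0, -45], "rot": [0, 0, 0]},
  ],
)

```text
clock: 7.12
position: [512.7, -60.4, 118.4]
ee_rot: [0.126, 0.992, -0.0, -0.0]
contact_force: [0.3, -1.0, -0.2]
gripper_width: 70.0
grasp_force: 0.0
```

```bash
python3 - <<'E'
from h import *
p=imaging.get_image('wrist');save(p,'w3.png')
s=arm.read_state();print(s['position'],s['gripper_width'],s['contact_force'],to([513,-60.5,61],-.254))
E
```

```text
[512.63101874 -60.45183452 118.48739566] 70.06159818408248 [-0.15126666 -0.25186078 -0.89560514] (array([-0.4,  0.1, 57.5]), array([-0.   , -0.   ,  0.001]))
```

View pics/w3.png

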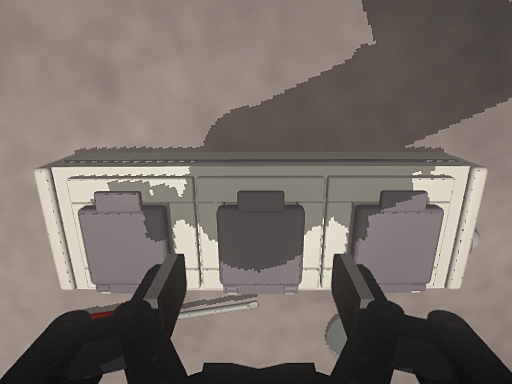

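The open fingers (inner edges ~(183,258) and (335,258), middle 259) straddle the middle lid (218–304, middle 261). Lower.

Request:
arm_command(
  rows=[
    {"grip": 0.82, "linear": [0, 0, 20], "rot": [0, 0, 0]},
    {"grip": 0.82, "linear": [0, 0, 38], "rot": [0, 0, 0]},
    {"grip": 0.82, "linear": [0, 0, 48], "rot": [0, 0, 0]},
    {"grip": 0.82, "linear": [0, 0, 54], "rot": [0, 0, 0]},
    {"grip": 0.82, "linear": [0, 0, 56], "rot": [0, 0, 0]},
    {"grip": 0.82, "linear": [0, 0, 56], "rot": [0, 0, 0]},
    {"grip": 0.82, "linear": [0, 0, 56], "rot": [0, 0, 0]},
  ],
)

```text
clock: 8.05
position: [512.9, -60.4, 63.3]
ee_rot: [0.126, 0.992, 0.0, 0.001]
contact_force: [-0.2, -0.2, 0.8]
gripper_width: 70.0
grasp_force: 0.0
```

```bash
python3 - <<'E'
from h import *
p=imaging.get_image('wrist');save(p,'w4.png')
s=arm.read_state();print(s['position'],s['gripper_width'],s['contact_force'])
E
```

```text
[512.88651149 -60.36731497  63.27442639] 69.93387332808558 [-0.13888624  0.04664512 -0.05421918]
```

View pics/w4.png

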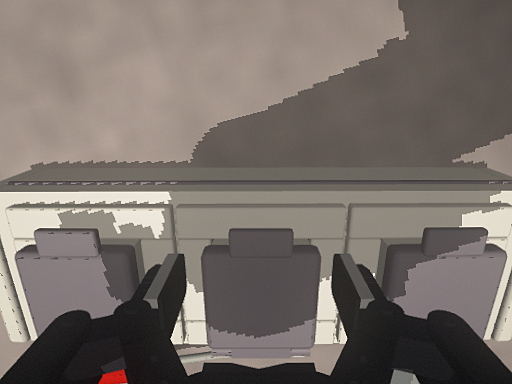

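The fingers sit in the gaps on both sides of the middle lid and clear of its neighbours. Close on it.

Request:
arm_command(
  rows=[
    {"grip": 0.82, "linear": [0, 0, 1], "rot": [0, 0, 0]},
    {"grip": 0.5, "linear": [0, 0, 1], "rot": [0, 0, 0]},
    {"grip": 0.5, "linear": [0, 0, 1], "rot": [0, 0, 0]},
    {"grip": 0.5, "linear": [0, 0, 1], "rot": [0, 0, 0]},
    {"grip": 0.5, "linear": [0, 0, 1], "rot": [0, 0, 0]},
  ],
)

```text
clock: 8.72
position: [512.7, -59.7, 62.0]
ee_rot: [0.126, 0.992, 0.0, 0.0]
contact_force: [-1.4, 5.2, 2.5]
gripper_width: 52.5
grasp_force: 65.3
```

Request:
arm_command(
  rows=[
    {"grip": 0.5, "linear": [-0.2, 0, -4], "rot": [0, 0, 0]},
    {"grip": 0.5, "linear": [-0.7, 0, -7.8], "rot": [0, 0, 0]},
    {"grip": 0.5, "linear": [-1.5, 0, -11.6], "rot": [0, 0, 0]},
    {"grip": 0.5, "linear": [-2.7, 0, -15.4], "rot": [0, 0, 0]},
    {"grip": 0.5, "linear": [-2.7, 0, -15.4], "rot": [0, 0, 0]},
  ],
)

```text
clock: 9.35
position: [515.2, -60.3, 75.2]
ee_rot: [0.126, 0.992, 0.001, -0.0]
contact_force: [4.6, 2.6, -12.3]
gripper_width: 52.4
grasp_force: 65.6
```

```bash
python3 - <<'E'
from h import *
p=imaging.get_image('wrist');save(p,'w5.png')
s=arm.read_state();print(s['position'],s['gripper_width'],s['contact_force'],s['wrist_torque'])
E
```

```text
[515.2212346  -60.3031123   75.14976463] 52.30808269611062 [  4.3402051    4.01418365 -12.40736175] [ 1.16440772 -0.93171162  0.10466795]
```

View pics/w5.png

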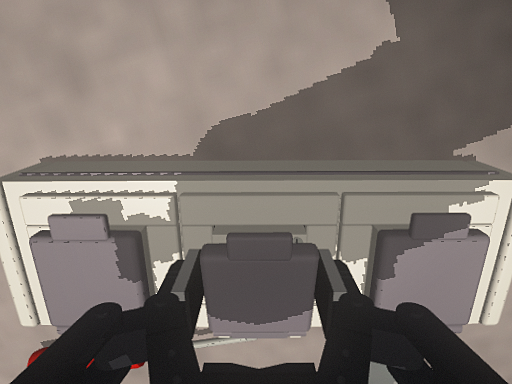

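The middle lid's front is rising between the pads (lip at (259,240)), and the neighbours stay shut. Continue the arc, with the tool partly following the lid's turn.

Request:
arm_command(
  rows=[
    {"grip": 0.5, "linear": [-0.9, 0, -3.7], "rot": [0, 0.05, 0]},
    {"grip": 0.5, "linear": [-2, 0, -7.2], "rot": [0, 0.1, 0]},
    {"grip": 0.5, "linear": [-3.5, 0, -10.6], "rot": [0, 0.15, 0]},
    {"grip": 0.5, "linear": [-5.2, 0, -13.8], "rot": [0, 0.2, 0]},
    {"grip": 0.5, "linear": [-7.3, 0, -16.9], "rot": [0, 0.25, 0]},
    {"grip": 0.5, "linear": [-9.6, 0, -19.7], "rot": [0, 0.3, 0]},
    {"grip": 0.5, "linear": [-9.6, 0, -19.7], "rot": [0, 0.3, 0]},
  ],
)

```text
clock: 10.28
position: [521.4, -61.9, 92.8]
ee_rot: [0.126, 0.98, 0.02, -0.153]
contact_force: [-3.3, 5.9, -12.0]
gripper_width: 52.2
grasp_force: 65.7
```

```bash
python3 - <<'E'
from h import *
p=imaging.get_image('wrist');save(p,'w6.png')
s=arm.read_state();print(s['position'],s['ee_rot'],s['gripper_width'],s['contact_force'],s['wrist_torque'])
E
```

```text
[521.34154614 -61.89768167  92.83797859] [ 0.12591869  0.98000204  0.02016669 -0.152754  ] 51.98946558888774 [ -1.33585095   5.65422263 -13.57439194] [ 1.1583873  -0.92019328 -0.2873949 ]
```

View pics/w6.png

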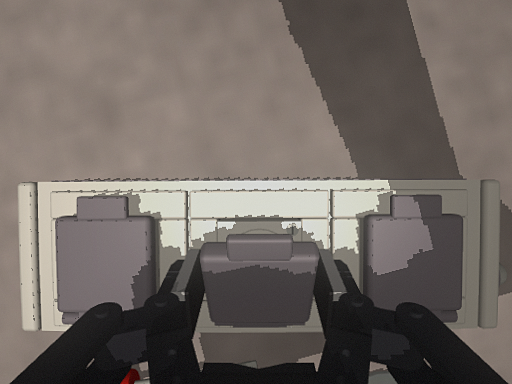

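The lid is at about 42–45° (by grip-point height), still held, with both neighbours shut. Continue to about 70°.

Request:
arm_command(
  rows=[
    {"grip": 0.5, "linear": [-1.6, 0, -3.1], "rot": [0, 0.05, 0]},
    {"grip": 0.5, "linear": [-3.4, 0, -6.2], "rot": [0, 0.1, 0]},
    {"grip": 0.5, "linear": [-5.6, 0, -9], "rot": [0, 0.15, 0]},
    {"grip": 0.5, "linear": [-8, 0, -11.7], "rot": [0, 0.2, 0]},
    {"grip": 0.5, "linear": [-9, 0, -12.7], "rot": [0, 0.2, 0]},
    {"grip": 0.5, "linear": [-9, 0, -12.7], "rot": [0, 0.2, 0]},
    {"grip": 0.5, "linear": [-9, 0, -12.7], "rot": [0, 0.2, 0]},
    {"grip": 0.5, "linear": [-9, 0, -12.7], "rot": [0, 0.2, 0]},
  ],
)

```text
clock: 11.32
position: [530.6, -64.3, 102.4]
ee_rot: [0.123, 0.959, 0.033, -0.253]
contact_force: [-7.8, 6.7, -10.8]
gripper_width: 52.2
grasp_force: 65.1
```

```bash
python3 - <<'E'
from h import *
p=imaging.get_image('scene');w=imaging.get_image('wrist')
a=cv2.resize(p['frame'][110:225,150:320],(600,406),interpolation=cv2.INTER_CUBIC)[:, :420]
b=cv2.resize(w['frame'],(380,285)); c=np.zeros((406,800,3),np.uint8);c[:,:420]=a;c[:285,420:]=b
cv2.imwrite('pics/f.png',c[:,:,::-1])
s=arm.read_state();Rm=R.from_quat(s['ee_rot']).as_matrix()
print(s['position'],s['gripper_width'],s['contact_force'],s['wrist_torque'],s['grasp_force'],s['clock'])
g=s['position']-13*Rm[:,2];h=np.array([526.5,-64])+31*np.array([.968,-.251])
d=(h-g[:2])@np.array([.968,-.251]);print('grip',g,'angle',np.degrees(np.arctan2(g[2]-74,d)),np.hypot(d,g[2]-74))
E
```

```text
[530.64276002 -64.26613133 102.40340644] 51.975687031425494 [ -7.59449963   5.7278045  -11.18015775] [ 1.0835496  -0.06562645 -0.52124749] 65.13404488563538 11.425
grip [536.84457998 -65.89652468 113.71177709] angle 62.68357698131203 44.696021232828436
```

View pics/f.png

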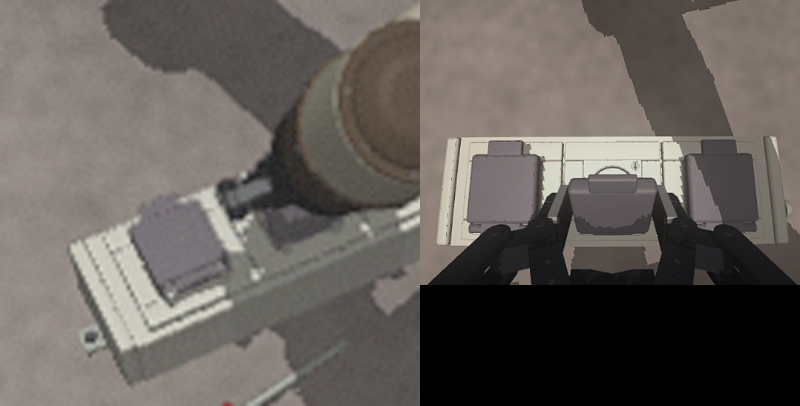

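The wrist view shows the lid steeply open with the screw plate visible behind the lip, the pads on its sides and both neighbours shut. The angle is about 63°, so a little more.

Request:
arm_command(
  rows=[
    {"grip": 0.5, "linear": [-1.9, 0, -2.5], "rot": [0, 0.05, 0]},
    {"grip": 0.5, "linear": [-3.5, 0, -5], "rot": [0, 0.08, 0]},
    {"grip": 0.5, "linear": [-3.5, 0, -5], "rot": [0, 0.08, 0]},
    {"grip": 0.5, "linear": [-3.5, 0, -5], "rot": [0, 0.08, 0]},
    {"grip": 0.5, "linear": [-3.5, 0, -5], "rot": [0, 0.08, 0]},
    {"grip": 0.5, "linear": [-3.5, 0, -5], "rot": [0, 0.08, 0]},
    {"grip": 0.5, "linear": [-3.5, 0, -5], "rot": [0, 0.08, 0]},
    {"grip": 0.5, "linear": [-3.5, 0, -5], "rot": [0, 0.08, 0]},
  ],
)

```text
clock: 12.42
position: [536.8, -65.9, 105.7]
ee_rot: [0.122, 0.948, 0.038, -0.29]
contact_force: [-7.2, 6.1, -9.3]
gripper_width: 52.1
grasp_force: 64.8
```

```bash
python3 - <<'E'
from h import *
s=arm.read_state();Rm=R.from_quat(s['ee_rot']).as_matrix()
print(s['position'],s['gripper_width'],s['contact_force'],s['grasp_force'],s['clock'],abs(s['joint_vel']).max())
g=s['position']-13*Rm[:,2];h=np.array([526.5,-64])+31*np.array([.968,-.251])
d=(h-g[:2])@np.array([.968,-.251]);a=np.degrees(np.arctan2(g[2]-74,d));r=np.hypot(d,g[2]-74);print('angle',a,r)
if 60<a<82 and abs(r-45)<3 and s['grasp_force']>20: print(job.job_done())
E
```

```text
[536.77936772 -65.85561849 105.72347931] 52.11153089916045 [-7.16392195  6.12832801 -9.28246923] 64.76219058036804 12.425 0.0017163546401583907
angle 72.61140256592908 44.53151787864695
the job is handed in; nothing more can be done
None
```

The loose socket is the middle one: its lid gave about 5 mm under a tap, and the job is handed in with that lid gripped open at about 72° by my estimate, the other two lids shut, and the arm kept clear of the flask, jar and screwdriver; I did not tap the other two, and no verdict came back.

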